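# Rock the cell sorter's gate over and feed the waiting cell down the other chute

## Task

The seesaw gate of the battery-cell sorter is still set for the last cell, but the next one belongs in the other tray. With a fingertip press the raised side of the gate down so that it rocks over its pivot and stays tipped the other way, and only then push the pink cell waiting in the infeed trough endways onto the gate, so that it rolls down that other chute into the tray below. Do not pick the cell up, and leave the jar, the memory module, the multimeter and the screwdriver where they are.

Things in the scene. Friction and masses are not known exactly. Their poses are not given: they have to be found in the camera images.
- sorter: The bench-top cell sorter of aluminium and steel sheet, fixed to the bench, about 220 x 540 mm over its trays, 165 mm high. Origin on the bench below the middle of the gate; x runs along the pivot shaft from the infeed trough to the gate (away from the robot, turned up to 0.3 rad), y to its left, z up. Gate at x = -0.044 to 0.044; chutes fall from |y| = 0.078 to |y| = 0.168 into the trays.
- gate (a joint): Tilt (rad) of the yellow seesaw gate, 160 x 88 mm, about the shaft along the sorter's x, 100 mm up. It rests on a stop at +0.35 (left, +y, side raised, cells roll right) or -0.35 (right raised, cells roll left); it starts on either. 0.5 kg, its plate 21 mm above the shaft with a steel weight under it: top-heavy, past level it falls to the other stop and stays. Under 2 N on a tab rocks it.
- tab_left (a point): Centre of the top of the red press tab on the left of the gate, 36 mm along the sorter's x by 28 mm, jutting out towards the robot beside the trough; on the gate, 65 mm before, 64 mm left of and 23 mm above the pivot's middle. 144 mm above the bench when raised, 100 mm when down; going down it swings 16 mm outwards, away from the trough.
- tab_right (a point): The same on the right side of the gate.
- cell: The waiting cell with the pink sleeve, lying endways in the trough: cylinder 18.6 mm in diameter, 65 mm long, 46 g. Origin at its centre (141 mm above the bench at the start), x axis along it, parallel to the trough. It slides easily (friction about 0.22). Once its rear end is pushed past the trough's end it drops some 10 mm onto the gate and rolls down the low side.
- trough_end (a point): Middle of the floor of the infeed trough at its open end by the gate, 132 mm above the bench. The trough is a level steel channel running 104 mm back from here along the sorter's -x, 22 mm wide inside, 26 mm outside, open above; its side walls and rear lip are only 5 mm high, so a finger can pass over them behind the cell.
- tray_left: Green plastic tray under the end of the left chute, 110 x 120 mm, 42 mm high, 3 mm wall and floor; origin at the centre of its underside; axes as the sorter's. Another, turquoise cell already lies in it.
- tray_right: Black plastic tray, the same, under the end of the right chute, with a grey cell in it.
- screw_jar: Clear jar with a black lid, 44 mm in diameter, 50 mm high, standing loose in front of the left tray. To be left alone.
- memory: Green laptop memory module, 68 x 30 x 4 mm, lying loose in front of the left tray. To be left alone.
- multimeter: Orange multimeter, 150 x 74 x 32 mm, lying loose in front of the right tray. To be left alone.
- screwdriver: Red-handled screwdriver, 170 mm long, lying loose behind the sorter. To be left alone.
Mind the look-alikes: they are no part of the job. What is shaped like the cell but black or yellow is not meant.

How it is judged (in metres and radians):
On the way, in this order (a step that is already met when the one before it is completed fails the run):
1. the gate is rocked over onto its other stop while the pink cell still waits in the trough (distance of tab_left from where it was at the start of the episode above 0.028 m and (value of joint gate above 0.31 rad or value of joint gate below -0.31 rad) and x of cell in the frame of sorter below -0.06 m and height (world z) of cell above 0.135 m), for 0.2 s.
2. the pink cell has gone onto the gate (x of cell in the frame of sorter between -0.025 and 0.03 m and y of cell in the frame of sorter between -0.09 and 0.09 m and height (world z) of cell between 0.09 and 0.14 m).
At the end, for the whole second after the job is handed in: The gate rests on the stop opposite to where it started (tilt beyond 0.31 rad that way) and the pink cell lies at rest in the tray on the gate's low side (centre within the tray's outline and less than 50 mm above the bench) (distance of tab_left from where it was at the start of the episode above 0.028 m and linear speed of cell below 0.03 m/s and height (world z) of cell below 0.05 m and ((value of joint gate above 0.31 rad and y of cell in the frame of tray_right between -0.06 and 0.06 m and x of cell in the frame of tray_right between -0.055 and 0.055 m) or (value of joint gate below -0.31 rad and y of cell in the frame of tray_left between -0.06 and 0.06 m and x of cell in the frame of tray_left between -0.055 and 0.055 m))); the robot touches nothing.
It fails at once if the pink cell is lifted (centre more than 20 mm above where it waits) (height (world z) of cell above 0.161 m).
It fails at once if the pink cell is carried aside through the air (height (world z) of cell above 0.13 m and (y of cell in the frame of sorter above 0.035 m or y of cell in the frame of sorter below -0.035 m)).
It fails at once if the jar, memory module, multimeter or screwdriver is moved more than 25 mm (distance of any of screw_jar, memory, multimeter, screwdriver from where it was at the start of the episode above 0.025 m).
It also fails if it takes over 43 s, if anything falls off the work surface, if the arm or the gripper's body presses on something with over 40 N, if the wrist force passes 120 N, or if a joint passes its speed limit or range.

## Robot

A 6-joint arm with a two-finger parallel gripper is mounted at the origin on the work surface. World frame = base frame: x ahead of the robot, y to its left, z up, the work surface at z = 0. Lengths are in mm, angles in rad, forces in N, time in s.
With the tool pointing down it reaches from about 400 to 925 mm from the base axis. Payload 12.5 kg.
Tool frame: the origin (TCP) lies at the very end of the fingers, on their centre line; the grasp point (between the pads) lies 19 mm behind it; z points along the fingers, y is the line along which they close (so a half turn about z gives the same grasp; the last joint's range is limited). The gripper opens to 95 mm and grips with 3 to 60 N. Pads are 20 mm wide; open, the fingers measure 119 mm over their backs; the gripper's body (75 mm by 180 mm) begins 59 mm behind the grasp point.
Start: joints at [-1.229, 0.491, 1.559, -0, 1.092, -0.106], TCP at [270.64, -563.387, 183.761] pointing down, gripper open.
Joint ranges: [-3.1, 3.1], [-0.84, 2.19], [0.05, 2.79], [-1.13, 4.28], [0.06, 2.93], [-2.69, 2.69]. Speed limits (rad/s): [2.22, 2.22, 2.79, 3.14, 3.14, 3.14].

## Interface

Orientations are given as [roll, pitch, yaw] about the fixed x, y, z axes, in that order (R = Rz(yaw) Ry(pitch) Rx(roll)).
In Python, from cell import * gives the robot as it stands.
- The arm moves only by the tool step_arm, never from a script. Its argument "plan" is a list of rows, each an object of numbers: "x", "y", "z": the shift along the tool's x, y, z in units of 25 mm (1.0 is 25 mm); "rx", "ry", "rz": the turn, a rotation vector about the tool's x, y, z in units of 0.1 rad (1.0 is 0.1 rad). In form: [{"x": .., "y": .., "z": .., "rx": .., "ry": .., "rz": ..}, ...]. A call has exactly 10 rows; each row shifts and turns the commanded pose from where the row before left it, along the tool's axes as they then stand; what a row does not reach is not made up. A row lasts 1/12 s, in which the tool goes at most 41.7 mm and 7.16 degrees, less where a joint would pass 70% of its speed; a pose out of reach is approached as far as the arm can. A call with a number of a shift or a turn outside -1 to 1 is refused whole. A call with a gripper value outside its range is refused whole. "jaw" is the closure, from -1 (fully open) to 1 (shut), so that 0 is half open, set as the call begins (left out, the last holds). The fingers move at their own pace and stop on an object; the grip force is fixed at half the most. Time passes only in rows, so rows that do not move let the fingers close, or fill a call up. It gives the time, the measured TCP pose, the force, the opening and the grip force at its end, in the units of the state.
- state(): the state, without advancing time (a new reading comes with each control period).
- read_camera(name): name is "side" or "top"; returns a dict with "image" (384x512x3 uint8, red, green, blue), "depth" (384x512 float32, mm along the optical axis (not along the pixel's ray), 0 where there is no reading), "vfov" (degrees; the focal length in pixels is half the picture's height over the tangent of half this angle, whatever the lens; pixels are square), "cx", "cy" (the principal point, pixels), "R" (3x3) and "t" (3): a world point X has camera coordinates R X + t. Camera axes: x right, y down, z forward; pixel columns grow to the right and rows downward; lengths in mm; the calibration is good to about 2 mm. A picture is of the moment at which its call begins.
- job_done(): hands the job in; it is judged then, once.
The state is a dict: "t": time; "joints": joint angles; "qvel": joint speeds; "tau": joint torques, N m; "eef_pos": TCP position; "tcp_rot": TCP orientation; "ft_force": force on the tool from outside, world axes, zero at the start; "moment": the same for the moment, N m; "opening": opening from 0.0 (shut) to 1.0 (fully open); "grip_force": force on a finger pad.
Only numpy, scipy, OpenCV 4.12 (cv2) and the standard library are available. Lean on these libraries where they do the work, as an engineer would, in place of code of your own. Each camera call takes 0.05 s, during which the arm holds its last target. There are 200 camera calls.

## Working session

There is one attempt and no reset: what is moved stays moved. The work goes in short steps, Python scripts to look and compute and a tool call to move; the robot and the scene stay as the last step left them, time stands still between calls to the robot, and variables do not carry over. Pictures are saved under pics/ and viewed, at most 10 in all, crops included, and the job is handed in when it is done.

Besides the shell and the picture viewer there is one more tool, called by a JSON object that holds its "fn" and its "kwargs", one argument or row to a line. step_arm: Moves the arm, as the interface text tells. Shifts and turns lie within -1 to 1; 1 stands for 25 mm of shift or 0.1 rad of turn. Its arguments: {"type":"object","properties":{"plan":{"type":"array","items":{"type":"object","properties":{"x":{"type":"number"},"y":{"type":"number"},"z":{"type":"number"},"rx":{"type":"number"},"ry":{"type":"number"},"rz":{"type":"number"}}}},"jaw":{"type":"number"}},"required":["plan"]}

```bash
mkdir -p pics; python3 - <<'E'
from cell import *
import cv2,numpy as np
for n in("top","side"):
    c=read_camera(n); np.savez(f"pics/{n}0.npz",**c); cv2.imwrite(f"pics/{n}0.png",cv2.cvtColor(c["image"],cv2.COLOR_RGB2BGR)); print(n,c["vfov"],c["cx"],c["cy"],c["R"],c["t"],(c["depth"]>0).mean())
print(state())
E
```

```text
top 50.49284082366633 253.88645217393727 198.37104725827527 [[-0.01734189 -0.99959112  0.02273447]
 [-0.99613932  0.01531603 -0.08644002]
 [ 0.08605648 -0.02414573 -0.99599762]] [ 34.404516   583.88948666 880.64113952] 0.9960835774739584
side 45.29241843984937 254.95820981724455 195.45478080170358 [[-0.97045367 -0.24128309 -0.00146583]
 [-0.16249234  0.6580198  -0.73525927]
 [ 0.17837017 -0.71329687 -0.67778438]] [ 582.20350197  152.64519817 1103.77262097] 0.9956817626953125
{'t': 0.1, 'joints': array([-1.22861917e+00,  4.91501664e-01,  1.55938993e+00,  1.13739645e-05,
        1.09171390e+00, -1.05580556e-01]), 'qvel': array([-0.00029623, -0.00121513, -0.00235914,  0.00013212,  0.00053448,
        0.0003512 ]), 'tau': array([ 3.66391323e-04, -6.13625693e+01, -2.58604252e+01,  6.93330145e-02,
        4.70270554e-02, -5.29893202e-05]), 'eef_pos': array([ 270.54071277, -563.13432402,  183.21823238]), 'tcp_rot': array([-3.14058651e+00, -1.16770375e-04,  4.47752410e-01]), 'ft_force': array([ 0.55933853,  0.18843705, -0.18778988]), 'moment': array([-0.02537284, -0.00355475, -0.02371129]), 'grip_force': 0.0, 'opening': 0.9998913232050729}
```

View pics/top0.png

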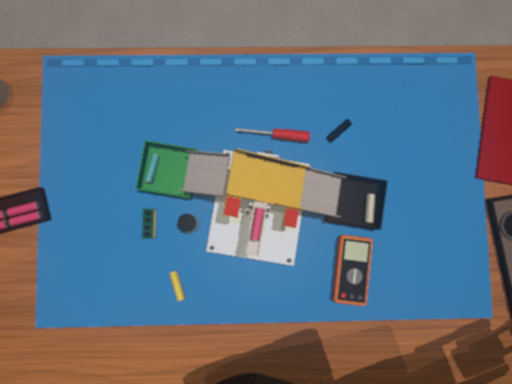

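View pics/side0.png

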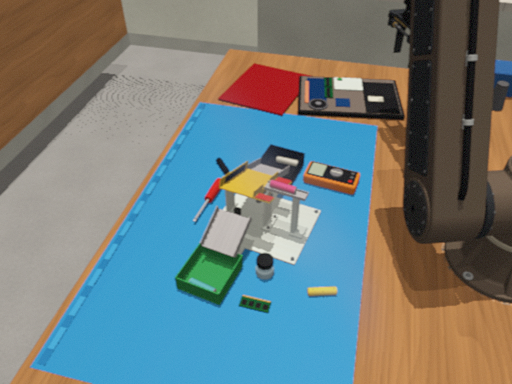

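The top view shows the yellow gate at (265,180), red tabs at (232,207) and (291,217), and the pink cell at (258,224). The side view shows the same parts with the arm clear of the sorter. Next I measure them.

```bash
cat > h.py <<'E'
import numpy as np,cv2
def cloud(c):
    h,w=c["depth"].shape; f=h/2/np.tan(np.radians(float(c["vfov"]))/2)
    v,u=np.mgrid[:h,:w]; z=c["depth"]
    P=np.stack([(u-c["cx"])/f*z,(v-c["cy"])/f*z,z],-1)
    return (P-c["t"])@c["R"]
def blobs(c,lo,hi,lo2=None,box=(200,130,320,270)):
    hsv=cv2.cvtColor(c["image"],cv2.COLOR_RGB2HSV); m=cv2.inRange(hsv,lo,hi)
    k=np.zeros_like(m);k[box[1]:box[3],box[0]:box[2]]=1
    n,l,s,ce=cv2.connectedComponentsWithStats(m*k)
    return [(l==i,s[i],ce[i]) for i in range(1,n) if s[i,4]>25]
E
python3 - <<'E'
from h import *
np.set_printoptions(precision=1,suppress=True)
c=dict(np.load("pics/top0.npz")); W=cloud(c)
for nm,lo,hi in(("red",(0,150,120),(8,255,255)),("pink",(160,80,100),(176,255,255)),("yellow",(18,120,100),(32,255,255))):
    for m,s,ce in blobs(c,lo,hi):
        p=W[m]; r=cv2.minAreaRect(p[:,:2].astype(np.float32))
        print(nm,s,ce,np.median(p,0),p.min(0),p.max(0),r)
# gate heights by side
E
python3 - <<'E'
import cv2
i=cv2.imread("pics/top0.png")[140:275,190:330];cv2.imwrite("pics/crop.png",cv2.resize(i,None,fx=4.4,fy=4.4,interpolation=2))
E
```

```text
red [225 197  15  19 227] [231.7 206. ] [560.1  70.3 143.4] [542.7  56.5 137.1] [577.4  83.7 149.9] ((559.6857299804688, 70.27165985107422), (24.674678802490234, 34.33860397338867), 79.63420867919922)
red [284 208  14  19 191] [290.4 216.9] [538.7 -46.4  99.6] [506.4 -61.4  93. ] [557.   46.7 926.8] ((533.0828857421875, -6.649547576904297), (38.20582962036133, 112.99430084228516), 7.845205783843994)
pink [288 130  22  12  49] [301.1 135.1] [729.  -84.7  20.7] [ 506.4 -103.4   14.3] [739.8  46.7 926.8] ((631.88037109375, -10.7257080078125), (50.23567581176758, 271.30517578125), 54.90629577636719)
pink [251 208  13  32 278] [256.9 223.8] [524.5  22.8 148.7] [495.9  10.5 139.9] [555.   46.7 926.8] ((524.673828125, 22.575233459472656), (27.78290367126465, 61.82707214355469), 64.400634765625)
yellow [ 227  151   78   58 3084] [265.3 180.7] [610.9   4.5 120.8] [506.4 -79.1  82.7] [666.4  79.4 926.8] ((577.6614379882812, 6.1176605224609375), (151.06349182128906, 154.75018310546875), 79.5940933227539)
```

View pics/crop.png

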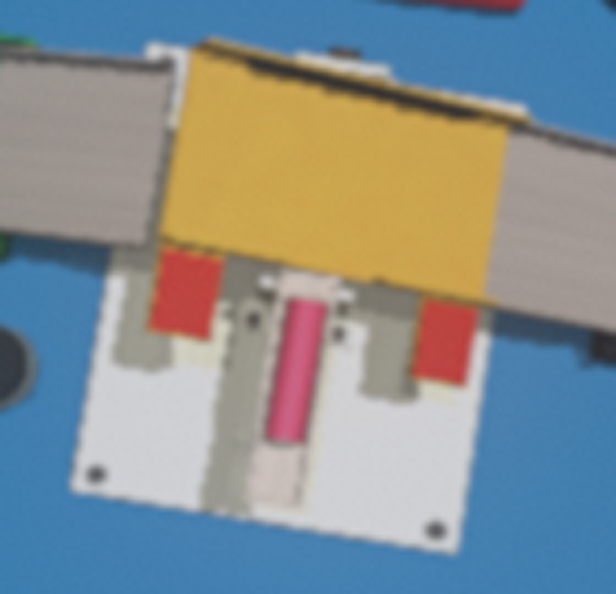

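{"fn": "step_arm", "kwargs": {
  "plan": [
    {"rz":0.63,"z":-0.2},
    {"rz":0.63,"z":-0.2},
    {"rz":0.63,"z":-0.2},
    {"rz":0.63,"z":-0.2},
    {"rz":0.63,"z":-0.2},
    {"rz":0.63,"z":-0.2},
    {"rz":0.63,"z":-0.2},
    {"rz":0.63,"z":-0.2},
    {"rz":0.63,"z":-0.2},
    {"rz":0.63,"z":-0.2}
  ],
  "jaw": 1
}}

```text
schema error: expected keys x, y, z, rx, ry, rz
```

{"fn": "step_arm", "kwargs": {
  "plan": [
    {"y":-0.9,"x":0.2},
    {"y":-0.9,"x":0.2},
    {"y":-0.9,"x":0.2},
    {"y":-0.9,"x":0.2},
    {"y":-0.9,"x":0.2},
    {"y":-0.9,"x":0.2},
    {"y":-0.9,"x":0.2},
    {"y":-0.9,"x":0.2},
    {"y":-0.9,"x":0.2},
    {"y":-0.9,"x":0.2}
  ]
}}

```text
schema error: expected keys x, y, z, rx, ry, rz
```

{"fn": "step_arm", "kwargs": {
  "plan": [
    {"y":-0.9,"x":0.2},
    {"y":-0.9,"x":0.2},
    {"y":-0.9,"x":0.2},
    {"y":-0.9,"x":0.2},
    {"y":-0.9,"x":0.2},
    {"y":-0.9,"x":0.2},
    {"y":-0.9,"x":0.2},
    {"y":-0.9,"x":0.2},
    {"y":-0.9,"x":0.2},
    {"y":-0.9,"x":0.2}
  ]
}}

```text
schema error: expected keys x, y, z, rx, ry, rz
```

All six keys are required in every row.

{"fn": "step_arm", "kwargs": {
  "plan": [
    {"x":0,"y":0,"z":-0.2,"rx":0,"ry":0,"rz":0.63},
    {"x":0,"y":0,"z":-0.2,"rx":0,"ry":0,"rz":0.63},
    {"x":0,"y":0,"z":-0.2,"rx":0,"ry":0,"rz":0.63},
    {"x":0,"y":0,"z":-0.2,"rx":0,"ry":0,"rz":0.63},
    {"x":0,"y":0,"z":-0.2,"rx":0,"ry":0,"rz":0.63},
    {"x":0,"y":0,"z":-0.2,"rx":0,"ry":0,"rz":0.63},
    {"x":0,"y":0,"z":-0.2,"rx":0,"ry":0,"rz":0.63},
    {"x":0,"y":0,"z":-0.2,"rx":0,"ry":0,"rz":0.63},
    {"x":0,"y":0,"z":-0.2,"rx":0,"ry":0,"rz":0.63},
    {"x":0,"y":0,"z":-0.2,"rx":0,"ry":0,"rz":0.63}
  ],
  "jaw": 1
}}

```text
t: 0.93
eef_pos: [270.6, -563.2, 233.7]
tcp_rot: [-3.141, 0.0, -0.185]
ft_force: [-1.2, -1.3, 0.0]
opening: 0.358
grip_force: 0.0
```

{"fn": "step_arm", "kwargs": {
  "plan": [
    {"x":0.2,"y":-0.9,"z":0,"rx":0,"ry":0,"rz":0},
    {"x":0.2,"y":-0.9,"z":0,"rx":0,"ry":0,"rz":0},
    {"x":0.2,"y":-0.9,"z":0,"rx":0,"ry":0,"rz":0},
    {"x":0.2,"y":-0.9,"z":0,"rx":0,"ry":0,"rz":0},
    {"x":0.2,"y":-0.9,"z":0,"rx":0,"ry":0,"rz":0},
    {"x":0.2,"y":-0.9,"z":0,"rx":0,"ry":0,"rz":0},
    {"x":0.2,"y":-0.9,"z":0,"rx":0,"ry":0,"rz":0},
    {"x":0.2,"y":-0.9,"z":0,"rx":0,"ry":0,"rz":0},
    {"x":0.2,"y":-0.9,"z":0,"rx":0,"ry":0,"rz":0},
    {"x":0.2,"y":-0.9,"z":0,"rx":0,"ry":0,"rz":0}
  ]
}}

```text
t: 1.77
eef_pos: [360.8, -350.0, 233.5]
tcp_rot: [-3.141, 0.0, -0.182]
ft_force: [0.0, -0.0, -0.1]
opening: 0.009
grip_force: 0.0
```

{"fn": "step_arm", "kwargs": {
  "plan": [
    {"x":0.2,"y":-0.9,"z":0,"rx":0,"ry":0,"rz":0},
    {"x":0.2,"y":-0.9,"z":0,"rx":0,"ry":0,"rz":0},
    {"x":0.2,"y":-0.9,"z":0,"rx":0,"ry":0,"rz":0},
    {"x":0.2,"y":-0.9,"z":0,"rx":0,"ry":0,"rz":0},
    {"x":0.2,"y":-0.9,"z":0,"rx":0,"ry":0,"rz":0},
    {"x":0.2,"y":-0.9,"z":0,"rx":0,"ry":0,"rz":0},
    {"x":0.2,"y":-0.9,"z":0,"rx":0,"ry":0,"rz":0},
    {"x":0.2,"y":-0.9,"z":0,"rx":0,"ry":0,"rz":0},
    {"x":0.2,"y":-0.9,"z":0,"rx":0,"ry":0,"rz":0},
    {"x":0.2,"y":-0.9,"z":0,"rx":0,"ry":0,"rz":0}
  ]
}}

```text
t: 2.6
eef_pos: [450.7, -137.8, 233.6]
tcp_rot: [-3.142, 0.0, -0.182]
ft_force: [-0.3, 0.2, 0.9]
opening: 0.004
grip_force: 0.0
```

{"fn": "step_arm", "kwargs": {
  "plan": [
    {"x":0.27,"y":-0.93,"z":0,"rx":0,"ry":0,"rz":0},
    {"x":0.27,"y":-0.93,"z":0,"rx":0,"ry":0,"rz":0},
    {"x":0.27,"y":-0.93,"z":0,"rx":0,"ry":0,"rz":0},
    {"x":0.27,"y":-0.93,"z":0,"rx":0,"ry":0,"rz":0},
    {"x":0.27,"y":-0.93,"z":0,"rx":0,"ry":0,"rz":0},
    {"x":0.27,"y":-0.93,"z":0,"rx":0,"ry":0,"rz":0},
    {"x":0.27,"y":-0.93,"z":0,"rx":0,"ry":0,"rz":0},
    {"x":0.27,"y":-0.93,"z":0,"rx":0,"ry":0,"rz":0},
    {"x":0.27,"y":-0.93,"z":0,"rx":0,"ry":0,"rz":0},
    {"x":0.27,"y":-0.93,"z":0,"rx":0,"ry":0,"rz":0}
  ]
}}

```text
t: 3.43
eef_pos: [559.3, 78.7, 233.4]
tcp_rot: [3.141, 0.001, -0.182]
ft_force: [0.7, -0.8, 0.2]
opening: -0.0
grip_force: 0.0
```

{"fn": "step_arm", "kwargs": {
  "plan": [
    {"x":0,"y":0,"z":0.3,"rx":0,"ry":0,"rz":0},
    {"x":0,"y":0,"z":0.3,"rx":0,"ry":0,"rz":0},
    {"x":0,"y":0,"z":0.3,"rx":0,"ry":0,"rz":0},
    {"x":0,"y":0,"z":0.3,"rx":0,"ry":0,"rz":0},
    {"x":0,"y":0,"z":0.3,"rx":0,"ry":0,"rz":0},
    {"x":0,"y":0,"z":0.3,"rx":0,"ry":0,"rz":0},
    {"x":0,"y":0,"z":0.3,"rx":0,"ry":0,"rz":0},
    {"x":0,"y":0,"z":0.3,"rx":0,"ry":0,"rz":0},
    {"x":0,"y":0,"z":0.3,"rx":0,"ry":0,"rz":0},
    {"x":0,"y":0,"z":0.3,"rx":0,"ry":0,"rz":0}
  ]
}}

```text
t: 4.27
eef_pos: [559.0, 77.4, 157.9]
tcp_rot: [3.142, 0.0, -0.182]
ft_force: [0.0, -0.7, -0.0]
opening: 0.005
grip_force: 0.0
```

{"fn": "step_arm", "kwargs": {
  "plan": [
    {"x":0,"y":0,"z":0.2,"rx":0,"ry":0,"rz":0},
    {"x":0,"y":0,"z":0.2,"rx":0,"ry":0,"rz":0},
    {"x":0,"y":0,"z":0.2,"rx":0,"ry":0,"rz":0},
    {"x":0,"y":0,"z":0.2,"rx":0,"ry":0,"rz":0},
    {"x":0,"y":0,"z":0.2,"rx":0,"ry":0,"rz":0},
    {"x":0,"y":0,"z":0.2,"rx":0,"ry":0,"rz":0},
    {"x":0,"y":0,"z":0.2,"rx":0,"ry":0,"rz":0},
    {"x":0,"y":0,"z":0.2,"rx":0,"ry":0,"rz":0},
    {"x":0,"y":0,"z":0.2,"rx":0,"ry":0,"rz":0},
    {"x":0,"y":0,"z":0.2,"rx":0,"ry":0,"rz":0}
  ]
}}

```text
t: 5.1
eef_pos: [559.1, 77.5, 108.3]
tcp_rot: [3.142, -0.0, -0.182]
ft_force: [0.9, -0.3, 0.1]
opening: 0.006
grip_force: 0.2
```

```bash
cat > look.py <<'E'
from cell import *
from h import *
import sys
np.set_printoptions(precision=1,suppress=True)
n=sys.argv[1]
for k in ("top","side"):
    c=read_camera(k)
    cv2.imwrite(f"pics/{k}{n}.png",cv2.cvtColor(c["image"],cv2.COLOR_RGB2BGR))
    if k=="side": continue
    W=cloud(c)
    for nm,lo,hi in(("red",(0,150,120),(8,255,255)),("pink",(160,80,100),(176,255,255))):
        for m,s,ce in blobs(c,lo,hi,box=(120,130,390,270)):
            p=np.median(W[m],0); d=p[:2]-[614.7,8]
            print(nm,s,p,"sorter",.9837*d[0]-.18*d[1],.18*d[0]+.9837*d[1])
E
python3 look.py 1
```

```text
red [284 208  15  19 209] [538.4 -47.1 107.5] sorter -65.1609727114509 -67.91972763990128
pink [272 130  38  12  98] [721.9 -66.9  19.5] sorter 118.94015518331415 -54.42788552893629
```

```bash
python3 look.py 2; python3 - <<'E'
import cv2,numpy as np
a=cv2.imread("pics/top2.png")[130:280,180:330];b=cv2.imread("pics/side2.png")[130:280,200:350]
cv2.imwrite("pics/c2.png",cv2.resize(np.hstack([a,b]),(800,400),interpolation=2))
E
```

```text
red [284 208  15  19 210] [538.4 -47.2 107.8] sorter -65.12442651106232 -68.00495637776471
pink [272 130  38  12 102] [721.4 -67.7  19.8] sorter 118.59876965635272 -55.2699678931162
```

View pics/c2.png

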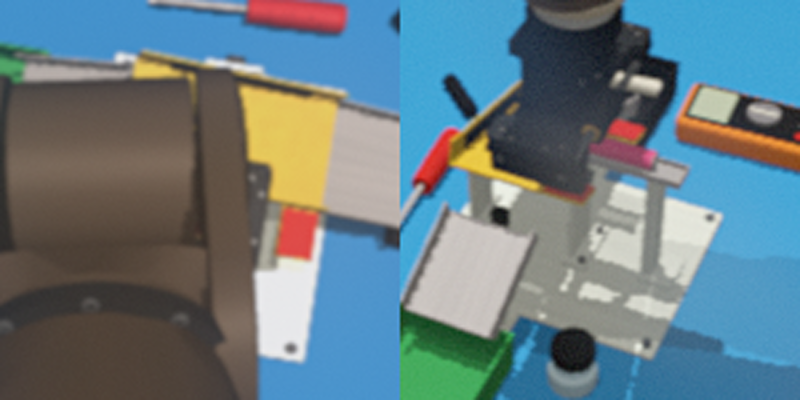

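```bash
cat > gate.py <<'E'
from cell import *
from h import *
np.set_printoptions(precision=1,suppress=True)
for k in ("top","side"):
    c=read_camera(k); W=cloud(c)
    d=W-[614.7,8,0]; S=np.stack([.9837*d[...,0]-.18*d[...,1],.18*d[...,0]+.9837*d[...,1],W[...,2]],-1)
    for nm,lo,hi in(("yellow",(18,120,80),(32,255,255)),("red",(0,150,90),(8,255,255)),("pink",(150,80,80),(176,255,255))):
        for m,s,ce in blobs(c,lo,hi,box=(150,130,330,270)):
            p=S[m]; p=p[p[:,2]<200]; 
            if len(p)<15: continue
            print(k,nm,s,np.median(p,0), "5-95%:",np.percentile(p,5,0),np.percentile(p,95,0), "slope z/y",np.polyfit(p[:,1],p[:,2],1)[0])
print(state()["ft_force"],state()["eef_pos"],state()["t"])
E
python3 gate.py
```

```text
top yellow [231 151  18   8  96] [ 36.   58.2 135.9] 5-95%: [ 29.6  41.8 131.3] [ 40.9  69.2 139.9] slope z/y 0.2760953268987483
top yellow [ 270  162   36   47 1202] [  4.5 -53.8 108.7] 5-95%: [-38.6 -79.9 101.7] [ 36.8 -18.9 117.9] slope z/y 0.22609654375237517
top red [284 208  15  19 208] [-65.2 -67.3 107. ] 5-95%: [-80.5 -79.  103.4] [-49.6 -56.  110.6] slope z/y 0.23937889796905187
top pink [272 130  38  12 101] [116.3 -57.1  19.2] 5-95%: [113.4 -88.3  15.3] [137.4 -13.4  24. ] slope z/y -0.019796504030117672
side yellow [219 174  35  28 271] [ 31.1  60.  136.8] 5-95%: [-34.6  21.3 127.1] [ 44.2  72.4 149.1] slope z/y 0.12724709353758779
side red [278 176  14   7  42] [-66.5 -70.7 105. ] 5-95%: [-80.4 -81.4 100.8] [-55.  -55.9 109. ] slope z/y 0.7077410732551085
side red [206 179  15  23 116] [122.7 -33.6  22.3] 5-95%: [115.8 -74.4  15.6] [130.4  -5.3  26.2] slope z/y 0.47647268201683135
side pink [205 178  16  21  29] [133.6 -47.8  22.7] 5-95%: [130.9 -85.5  19.6] [138.5  -5.4  24.5] slope z/y -0.022480676759154498
side pink [271 182  25  11 152] [-93.8   5.6 146.4] 5-95%: [-117.9   -2.2  139.6] [-68.    9.5 150.1] slope z/y 0.730277072478469
[ 0.5 -0.6 -0.3] [559.2  77.4 109. ] 5.4
```

```bash
python3 - <<'E'
from cell import *
from h import *
np.set_printoptions(precision=0,suppress=True,linewidth=200)
c=read_camera("side"); W=cloud(c); d=W-[614.7,8,0]
S=np.stack([.9837*d[...,0]-.18*d[...,1],.18*d[...,0]+.9837*d[...,1],W[...,2]],-1)
for v in range(185,212,3):
    print(v,[(tuple(S[v,u].astype(int)),) [0] for u in range(236,280,4)])
i=cv2.cvtColor(c["image"],cv2.COLOR_RGB2BGR)[150:225,215:315]
cv2.imwrite("pics/z.png",cv2.resize(i,(800,600),interpolation=2))
E
```

```text
185 [(np.int64(-42), np.int64(147), np.int64(247)), (np.int64(-52), np.int64(148), np.int64(252)), (np.int64(-61), np.int64(148), np.int64(255)), (np.int64(-70), np.int64(149), np.int64(259)), (np.int64(-76), np.int64(143), np.int64(256)), (np.int64(-85), np.int64(144), np.int64(260)), (np.int64(-91), np.int64(138), np.int64(258)), (np.int64(-100), np.int64(137), np.int64(260)), (np.int64(-95), np.int64(105), np.int64(233)), (np.int64(-66), np.int64(8), np.int64(144)), (np.int64(-75), np.int64(7), np.int64(147))]
188 [(np.int64(-38), np.int64(140), np.int64(232)), (np.int64(-51), np.int64(147), np.int64(243)), (np.int64(-60), np.int64(147), np.int64(246)), (np.int64(-70), np.int64(149), np.int64(251)), (np.int64(-78), np.int64(148), np.int64(253)), (np.int64(-88), np.int64(151), np.int64(259)), (np.int64(-95), np.int64(146), np.int64(257)), (np.int64(-99), np.int64(136), np.int64(251)), (np.int64(-77), np.int64(60), np.int64(181)), (np.int64(-63), np.int64(2), np.int64(128)), (np.int64(-77), np.int64(10), np.int64(141))]
191 [(np.int64(-38), np.int64(140), np.int64(224)), (np.int64(-
[... 2782 characters left out ...]
p.int64(-46), np.int64(6)), (np.int64(-52), np.int64(23), np.int64(84)), (np.int64(-81), np.int64(68), np.int64(135)), (np.int64(-40), np.int64(-61), np.int64(4)), (np.int64(-49), np.int64(-66), np.int64(3))]
209 [(np.int64(2), np.int64(64), np.int64(87)), (np.int64(-6), np.int64(61), np.int64(88)), (np.int64(23), np.int64(-19), np.int64(4)), (np.int64(13), np.int64(-24), np.int64(4)), (np.int64(3), np.int64(-28), np.int64(4)), (np.int64(-7), np.int64(-30), np.int64(7)), (np.int64(-17), np.int64(-34), np.int64(7)), (np.int64(-52), np.int64(23), np.int64(73)), (np.int64(-53), np.int64(-1), np.int64(51)), (np.int64(-45), np.int64(-47), np.int64(7)), (np.int64(-55), np.int64(-52), np.int64(6))]
```

View pics/z.png

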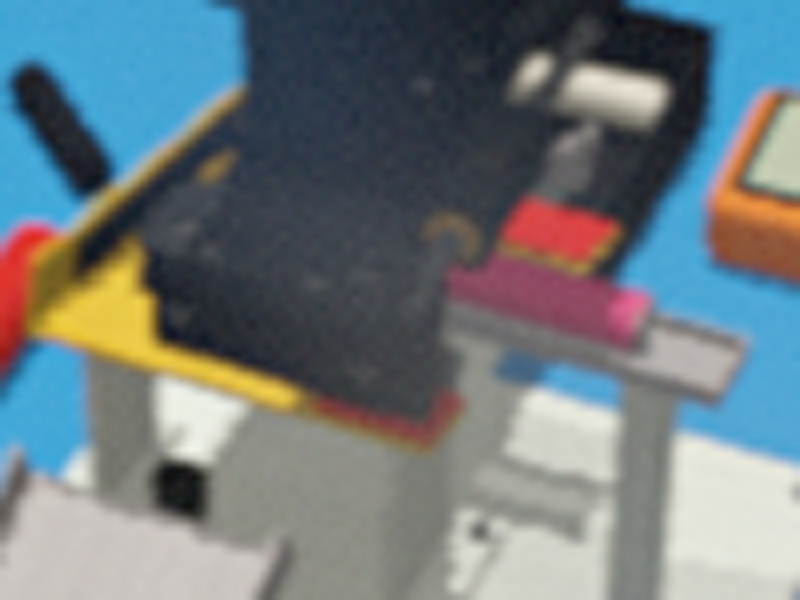

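The fingertip rests on the left tab at about z=138 (side pixel (268,200)), although the reported TCP z is 109. The gate is only partly pressed. I'll go further down, relying on the cameras for height.

{"fn": "step_arm", "kwargs": {
  "plan": [
    {"x":0,"y":0,"z":0.06,"rx":0,"ry":0,"rz":0},
    {"x":0,"y":0,"z":0.06,"rx":0,"ry":0,"rz":0},
    {"x":0,"y":0,"z":0.06,"rx":0,"ry":0,"rz":0},
    {"x":0,"y":0,"z":0.06,"rx":0,"ry":0,"rz":0},
    {"x":0,"y":0,"z":0.06,"rx":0,"ry":0,"rz":0},
    {"x":0,"y":0,"z":0.06,"rx":0,"ry":0,"rz":0},
    {"x":0,"y":0,"z":0.06,"rx":0,"ry":0,"rz":0},
    {"x":0,"y":0,"z":0.06,"rx":0,"ry":0,"rz":0},
    {"x":0,"y":0,"z":0.06,"rx":0,"ry":0,"rz":0},
    {"x":0,"y":0,"z":0.06,"rx":0,"ry":0,"rz":0}
  ]
}}

```text
t: 6.28
eef_pos: [559.0, 77.5, 93.5]
tcp_rot: [3.141, 0.0, -0.182]
ft_force: [0.5, 0.3, 0.5]
opening: 0.004
grip_force: 0.0
```

```bash
python3 gate.py|cut -c1-170; python3 - <<'E'
from cell import *
import numpy as np
s=state();print(s["joints"],s["tcp_rot"])
E
```

```text
top yellow [227 152  26  11 156] [ 34.4  59.9 121.9] 5-95%: [ 27.6  32.6 119.9] [ 40.9  75.8 126.5] slope z/y 0.02688546508386415
top yellow [ 268  161   38   48 1276] [  4.  -51.4 120. ] 5-95%: [-38.9 -77.5 117.5] [ 36.8 -16.6 122.9] slope z/y 0.014815662648688718
top red [283 208  16  18 219] [-64.7 -64.9 121.6] 5-95%: [-80.2 -76.5 119.5] [-50.  -53.6 123.7] slope z/y 0.045513378228869084
top pink [272 130  38  12  91] [115.9 -55.7  19.6] 5-95%: [113.3 -88.5  14.9] [138.2 -11.   24.2] slope z/y -0.02254150451409912
side yellow [217 164  37  45 513] [ 32.1  60.1 120.5] 5-95%: [-32.2 -35.1 118.2] [ 43.9  78.8 138.4] slope z/y 0.024477375431663936
side red [283 171   9   9  48] [-74.6 -66.1 121. ] 5-95%: [-81.5 -78.3 118.9] [-65.  -51.9 123.5] slope z/y 0.5980905912315555
side red [206 179  16  23 131] [122.8 -36.6  21.9] 5-95%: [116.6 -78.7  13.8] [129.9  -6.   26.5] slope z/y 0.13424305579743395
side pink [205 178  18  22  31] [133.7 -50.4  22.2] 5-95%: [126.4 -85.7  14.5] [138.   -4.3  25.7] slope z/y 0.010702958847889275
side pink [276 182  20  11 134] [-98.2   5.3 146.3] 5-95%: [-117.9   -5.9  138.4] [-77.4   9.6 150.4] slope z/y 0.8234857984670423
[ 0.9 -0.2 -0.1] [558.9  77.4  93.4] 6.3833
[ 2.06749893e-02  5.14486862e-01  1.80501512e+00 -1.50232450e-04
  8.22514923e-01  1.77375208e+00] [ 3.14139934e+00  3.93369517e-04 -1.82178563e-01]
```

{"fn": "step_arm", "kwargs": {
  "plan": [
    {"x":0,"y":0,"z":0.06,"rx":0,"ry":0,"rz":0},
    {"x":0,"y":0,"z":0.06,"rx":0,"ry":0,"rz":0},
    {"x":0,"y":0,"z":0.06,"rx":0,"ry":0,"rz":0},
    {"x":0,"y":0,"z":0.06,"rx":0,"ry":0,"rz":0},
    {"x":0,"y":0,"z":0.06,"rx":0,"ry":0,"rz":0},
    {"x":0,"y":0,"z":0.06,"rx":0,"ry":0,"rz":0},
    {"x":0,"y":0,"z":0,"rx":0,"ry":0,"rz":0},
    {"x":0,"y":0,"z":0,"rx":0,"ry":0,"rz":0},
    {"x":0,"y":0,"z":0,"rx":0,"ry":0,"rz":0},
    {"x":0,"y":0,"z":0,"rx":0,"ry":0,"rz":0}
  ]
}}

```text
t: 7.22
eef_pos: [559.1, 77.5, 84.8]
tcp_rot: [3.142, -0.0, -0.182]
ft_force: [0.1, -1.0, -1.4]
opening: 0.005
grip_force: 0.0
```

```bash
python3 gate.py|cut -c1-170
```

```text
top yellow [227 155  26  10 134] [34.5 61.7 99.5] 5-95%: [29.3 31.6 92.7] [ 40.2  79.  111.3] slope z/y -0.36684212021319806
top yellow [ 267  160   35   47 1171] [  4.8 -45.  138.4] 5-95%: [-38.  -66.6 126.6] [ 36.8 -14.  147.2] slope z/y -0.31755373158585476
top red [279 206  15  19 230] [-64.9 -54.1 144. ] 5-95%: [-80.4 -64.9 139.2] [-49.8 -43.5 148.1] slope z/y -0.35131564716203817
top pink [272 130  38  12 109] [116.3 -55.7  19.5] 5-95%: [113.2 -88.4  14.9] [137.7 -11.9  23.4] slope z/y -0.0032397734514120606
side yellow [217 160  39  59 818] [ 24.9  60.2 101.6] 5-95%: [-42.1 -30.4  91.9] [ 43.5  82.8 138.4] slope z/y -0.08612509044773899
side red [283 168   8   9  39] [-77.5 -52.5 142.1] 5-95%: [-81.6 -65.6 136.9] [-72.4 -40.6 145.9] slope z/y 0.7236778343716037
side red [206 179  16  23 142] [122.5 -40.   21.6] 5-95%: [116.6 -76.4  15.4] [129.7  -6.7  25.6] slope z/y -0.03032774455828785
side red [253 210  14  12  77] [-58.8  72.7  96.8] 5-95%: [-76.7  61.7  93.3] [-48.1  79.1 102. ] slope z/y -0.3605678025763652
side pink [205 178  18  22  31] [134.2 -53.6  22.5] 5-95%: [127.9 -88.8  13.1] [137.1  -6.2  26. ] slope z/y -0.009288230216786424
side pink [278 182  18  11 120] [-99.3   4.9 146.5] 5-95%: [-118.1   -4.2  138.2] [-80.9   9.6 149.9] slope z/y 0.8242390822971877
[-0.4 -0.1  0.4] [559.1  77.4  84.8] 7.3167
```

The gate is now on the other stop: right tab at 144 mm, left tab at about 97 mm. The pink cell is still in the trough. Next I lift and move behind the cell.

{"fn": "step_arm", "kwargs": {
  "plan": [
    {"x":0,"y":0,"z":-0.26,"rx":0,"ry":0,"rz":0},
    {"x":0,"y":0,"z":-0.26,"rx":0,"ry":0,"rz":0},
    {"x":0,"y":0,"z":-0.26,"rx":0,"ry":0,"rz":0},
    {"x":0,"y":0,"z":-0.26,"rx":0,"ry":0,"rz":0},
    {"x":0,"y":0,"z":-0.26,"rx":0,"ry":0,"rz":0},
    {"x":0,"y":0,"z":-0.26,"rx":0,"ry":0,"rz":0},
    {"x":0,"y":0,"z":-0.26,"rx":0,"ry":0,"rz":0},
    {"x":0,"y":0,"z":-0.26,"rx":0,"ry":0,"rz":0},
    {"x":0,"y":0,"z":-0.26,"rx":0,"ry":0,"rz":0},
    {"x":0,"y":0,"z":-0.26,"rx":0,"ry":0,"rz":0}
  ]
}}

```text
t: 8.15
eef_pos: [559.0, 77.5, 150.4]
tcp_rot: [3.142, -0.0, -0.182]
ft_force: [-0.2, 1.5, -0.2]
opening: 0.003
grip_force: 0.0
```

{"fn": "step_arm", "kwargs": {
  "plan": [
    {"x":-0.32,"y":0.24,"z":0,"rx":0,"ry":0,"rz":0},
    {"x":-0.32,"y":0.24,"z":0,"rx":0,"ry":0,"rz":0},
    {"x":-0.32,"y":0.24,"z":0,"rx":0,"ry":0,"rz":0},
    {"x":-0.32,"y":0.24,"z":0,"rx":0,"ry":0,"rz":0},
    {"x":-0.32,"y":0.24,"z":0,"rx":0,"ry":0,"rz":0},
    {"x":-0.32,"y":0.24,"z":0,"rx":0,"ry":0,"rz":0},
    {"x":-0.32,"y":0.24,"z":0,"rx":0,"ry":0,"rz":0},
    {"x":-0.32,"y":0.24,"z":0,"rx":0,"ry":0,"rz":0},
    {"x":-0.32,"y":0.24,"z":0,"rx":0,"ry":0,"rz":0},
    {"x":-0.32,"y":0.24,"z":0,"rx":0,"ry":0,"rz":0}
  ]
}}

```text
t: 8.98
eef_pos: [468.6, 32.5, 149.7]
tcp_rot: [3.142, -0.0, -0.182]
ft_force: [0.3, 1.2, 0.6]
opening: 0.006
grip_force: 0.0
```

```bash
cat > tip.py <<'E'
from cell import *
from h import *
import sys
np.set_printoptions(precision=1,suppress=True)
c=read_camera("side"); W=cloud(c); d=W-[614.7,8,0]
S=np.stack([.9837*d[...,0]-.18*d[...,1],.18*d[...,0]+.9837*d[...,1],W[...,2]],-1)
s=state(); e=s["eef_pos"]-[614.7,8,0]; ex,ey=.9837*e[0]-.18*e[1],.18*e[0]+.9837*e[1]
print("tcp sorter",ex,ey,e[2],s["ft_force"],s["t"])
m=(abs(S[...,0]-ex)<14)&(abs(S[...,1]-ey)<18)&(S[...,2]>e[2]+5)&(c["image"].max(-1)<110)&(S[...,2]<e[2]+70)
p=S[m];print(len(p),p.min(0),p.max(0),np.percentile(p,5,0))
i=cv2.cvtColor(c["image"],cv2.COLOR_RGB2BGR)[120:240,210:370]
cv2.imwrite(f"pics/{sys.argv[1]}.png",cv2.resize(i,(800,600),interpolation=2))
E
python3 tip.py tip1
```

```text
tcp sorter -149.5549393428394 -2.800536382959372 149.657233786683 [0.3 0.3 0.6] 9.0333
32 [-159.1   -4.   180.7] [-138.6    8.1  192.2] [-158.     1.   181.3]
```

View pics/tip1.png

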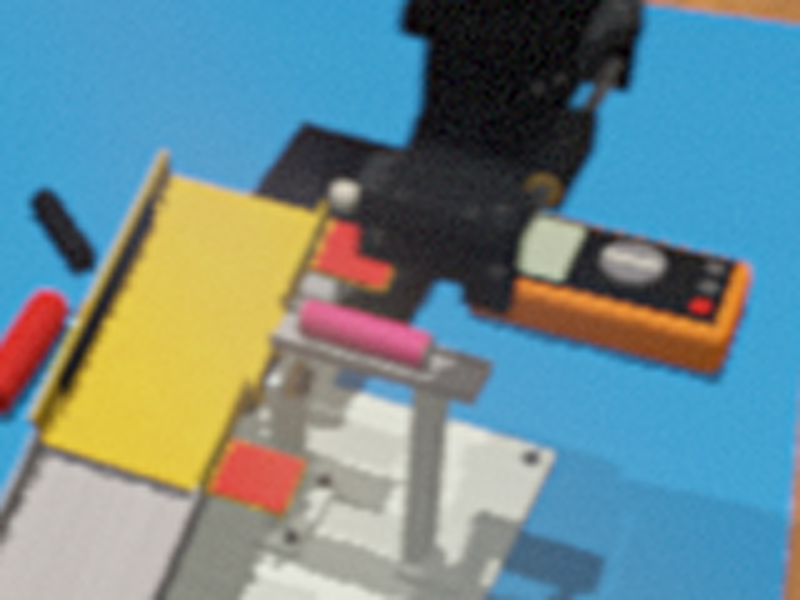

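The side view shows the fingertip at crop pixel (490,310), about z=180 behind the cell. The gate tilts left and the cell is still in the trough. I lower to just above the trough walls.

{"fn": "step_arm", "kwargs": {
  "plan": [
    {"x":0.07,"y":-0.04,"z":0.155,"rx":0,"ry":0,"rz":0},
    {"x":0.07,"y":-0.04,"z":0.155,"rx":0,"ry":0,"rz":0},
    {"x":0,"y":0,"z":0.155,"rx":0,"ry":0,"rz":0},
    {"x":0,"y":0,"z":0.155,"rx":0,"ry":0,"rz":0},
    {"x":0,"y":0,"z":0.155,"rx":0,"ry":0,"rz":0},
    {"x":0,"y":0,"z":0.155,"rx":0,"ry":0,"rz":0},
    {"x":0,"y":0,"z":0.155,"rx":0,"ry":0,"rz":0},
    {"x":0,"y":0,"z":0.155,"rx":0,"ry":0,"rz":0},
    {"x":0,"y":0,"z":0.155,"rx":0,"ry":0,"rz":0},
    {"x":0,"y":0,"z":0.155,"rx":0,"ry":0,"rz":0}
  ]
}}

```text
t: 9.87
eef_pos: [473.3, 34.3, 110.6]
tcp_rot: [3.142, -0.0, -0.182]
ft_force: [-0.1, -0.0, 0.8]
opening: 0.002
grip_force: 0.0
```

```bash
python3 tip.py tip2
```

```text
tcp sorter -144.12368529314077 0.3552940038911814 109.98442722077388 [-0.6 -0.5 -0.8] 9.9167
23 [-152.4   -4.3  129.5] [-131.1   13.8  147.2] [-150.6    4.8  130.7]
```

View pics/tip2.png

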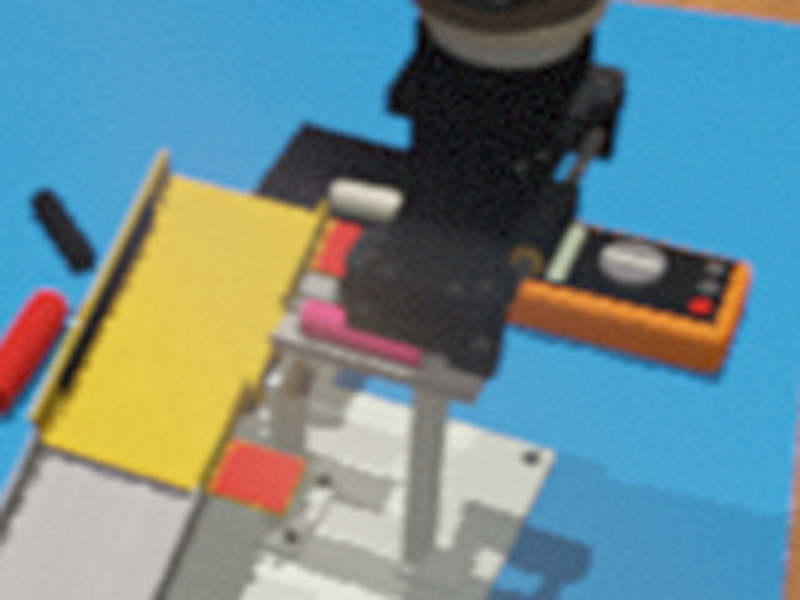

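The finger now sits behind the cell, at the trough's rear near crop pixel (480,350), with no contact force. I push slowly along the trough.

{"fn": "step_arm", "kwargs": {
  "plan": [
    {"x":0.2,"y":0,"z":0,"rx":0,"ry":0,"rz":0},
    {"x":0.2,"y":0,"z":0,"rx":0,"ry":0,"rz":0},
    {"x":0.2,"y":0,"z":0,"rx":0,"ry":0,"rz":0},
    {"x":0.2,"y":0,"z":0,"rx":0,"ry":0,"rz":0},
    {"x":0.2,"y":0,"z":0,"rx":0,"ry":0,"rz":0},
    {"x":0.2,"y":0,"z":0,"rx":0,"ry":0,"rz":0},
    {"x":0.2,"y":0,"z":0,"rx":0,"ry":0,"rz":0},
    {"x":0.2,"y":0,"z":0,"rx":0,"ry":0,"rz":0},
    {"x":0.2,"y":0,"z":0,"rx":0,"ry":0,"rz":0},
    {"x":0.2,"y":0,"z":0,"rx":0,"ry":0,"rz":0}
  ]
}}

```text
t: 10.75
eef_pos: [523.2, 25.1, 111.0]
tcp_rot: [3.142, -0.0, -0.182]
ft_force: [-0.8, 0.2, -0.5]
opening: 0.005
grip_force: 0.1
```

```bash
python3 gate.py|cut -c1-140|grep -v "pink.*2[0-9]\.[0-9]\]"; python3 tip.py tip3
```

```text
top yellow [ 224  155   78   36 2147] [ 12.2   3.9 120.6] 5-95%: [-12.6 -61.8  95.5] [ 36.9  72.2 144.6] slope z/y -0.36276640727362025
side yellow [ 217  156   47   63 1645] [  9.   27.6 112.4] 5-95%: [-40.1 -51.7  93.2] [ 41.6  77.7 140.4] slope z/y -0.34236111244778333
side red [206 179  16  23 141] [122.  -41.7  22.3] 5-95%: [116.4 -78.   14.6] [130.5  -6.   26.4] slope z/y -0.017303108657172803
side red [253 209  15  13 135] [-62.6  69.1  98.2] 5-95%: [-76.9  56.7  93.6] [-48.5  79.1 103. ] slope z/y -0.32377339831803253
side pink [254 177  23  12 102] [-46.9   8.6 143.9] 5-95%: [-74.1   5.7 139.8] [-20.1  10.9 147.5] slope z/y -0.30960867424927807
[-0.6  0.1 -0.6] [523.3  25.  110.9] 10.85
tcp sorter -93.50041345546028 0.2909242525686473 110.8971269953406 [0.  0.3 0.2] 10.9
58 [-104.1  -11.6  129.7] [-80.3  14.8 180.6] [-103.8   -8.3  130.2]
```

{"fn": "step_arm", "kwargs": {
  "plan": [
    {"x":0.2,"y":0,"z":0,"rx":0,"ry":0,"rz":0},
    {"x":0.2,"y":0,"z":0,"rx":0,"ry":0,"rz":0},
    {"x":0.2,"y":0,"z":0,"rx":0,"ry":0,"rz":0},
    {"x":0.2,"y":0,"z":0,"rx":0,"ry":0,"rz":0},
    {"x":0.2,"y":0,"z":0,"rx":0,"ry":0,"rz":0},
    {"x":0.2,"y":0,"z":0,"rx":0,"ry":0,"rz":0},
    {"x":0.2,"y":0,"z":0,"rx":0,"ry":0,"rz":0},
    {"x":0.2,"y":0,"z":0,"rx":0,"ry":0,"rz":0},
    {"x":0.2,"y":0,"z":0,"rx":0,"ry":0,"rz":0},
    {"x":0,"y":0,"z":0,"rx":0,"ry":0,"rz":0}
  ]
}}

```text
t: 11.73
eef_pos: [567.6, 16.9, 110.9]
tcp_rot: [3.142, -0.001, -0.182]
ft_force: [-0.8, 0.1, 0.5]
opening: 0.005
grip_force: 0.0
```

```bash
sed -i 's/box=(150,130,330,270)/box=(120,130,330,310)/' gate.py; python3 gate.py|cut -c1-140; python3 tip.py tip4
```

```text
top yellow [171 272  13  28 173] [-248.1  146.7   17.4] 5-95%: [-272.3  133.    12.8] [-224.4  160.4   20.4] slope z/y 0.03264771593636947
top pink [272 130  38  12 120] [116.3 -52.8  19.7] 5-95%: [113.3 -87.8  13.5] [137.5 -13.   23.2] slope z/y -0.03251422664774409
top pink [167 172  23   8 162] [-13.7 179.6  55.9] 5-95%: [-20.6 159.5  46.3] [ -6.7 203.2  65. ] slope z/y -0.30030459746149196
side yellow [ 217  173   48   45 1394] [  1.9  37.5 108.8] 5-95%: [-41.4  -9.2  92.7] [ 42.2  79.  125.3] slope z/y -0.3336785823385645
side yellow [308 287  22   8 148] [-242.2  155.9   15.5] 5-95%: [-262.2  144.    10.1] [-223.7  167.2   19.4] slope z/y -0.10215668008899931
side red [206 179  16  23 144] [122.4 -38.6  21.9] 5-95%: [116.3 -76.7  14.6] [130.5  -6.2  25.9] slope z/y -0.038448909805274205
side red [253 209  14  13  86] [-58.5  72.3  97.6] 5-95%: [-77.1  59.6  93.5] [-48.7  79.  101.7] slope z/y -0.29522269904112014
side pink [205 178  19  25  55] [131.4 -52.5  19.4] 5-95%: [116.3 -87.3  -1.2] [138.   -5.2  25.3] slope z/y -0.023025354389944006
side pink [206 258  15  28 196] [-13.  216.   27.9] 5-95%: [-19.2 161.3   1.3] [  9.7 242.5  37.3] slope z/y 0.09364400364226157
[-0.5  0.8  0. ] [566.7  17.  110.8] 11.8333
tcp sorter -49.03926307379388 0.29330521711492885 110.85559317004423 [ 0.4 -0.8  0.3] 11.8833
69 [-60.2 -13.1 128.7] [-38.9  12.  180.7] [-59.8  -8.6 133.3]
```

The cell rolled down the left chute into the tray. I lift clear and check.

{"fn": "step_arm", "kwargs": {
  "plan": [
    {"x":0,"y":0,"z":-0.5,"rx":0,"ry":0,"rz":0},
    {"x":0,"y":0,"z":-0.5,"rx":0,"ry":0,"rz":0},
    {"x":0,"y":0,"z":-0.5,"rx":0,"ry":0,"rz":0},
    {"x":0,"y":0,"z":-0.5,"rx":0,"ry":0,"rz":0},
    {"x":0,"y":0,"z":-0.5,"rx":0,"ry":0,"rz":0},
    {"x":0,"y":0,"z":-0.5,"rx":0,"ry":0,"rz":0},
    {"x":0,"y":0,"z":0,"rx":0,"ry":0,"rz":0},
    {"x":0,"y":0,"z":0,"rx":0,"ry":0,"rz":0},
    {"x":0,"y":0,"z":0,"rx":0,"ry":0,"rz":0},
    {"x":0,"y":0,"z":0,"rx":0,"ry":0,"rz":0}
  ]
}}

```text
t: 12.72
eef_pos: [566.3, 17.1, 185.1]
tcp_rot: [3.141, 0.001, -0.182]
ft_force: [-0.7, 0.3, -0.4]
opening: 0.003
grip_force: 0.0
```

```bash
python3 gate.py|cut -c1-140; python3 look.py 9 >/dev/null; python3 gate.py|grep pink|cut -c1-140
```

```text
top yellow [171 272  13  28 174] [-248.7  146.7   17.1] 5-95%: [-272.8  133.    13.3] [-224.4  160.2   20.3] slope z/y 0.05007442096460829
top red [279 220  13   5  52] [-78.2 -55.6 144.7] 5-95%: [-81.4 -65.3 140.3] [-75.  -45.  149.7] slope z/y -0.3697243305052086
top pink [288 130  22  12  36] [135.9 -72.   21.5] 5-95%: [122.  -88.9  18.6] [138.6 -43.2  24.3] slope z/y -0.022545267276807966
top pink [272 135  19   5  32] [113.9 -20.6  17.3] 5-95%: [112.3 -44.7  13.8] [115.8  -8.3  21.4] slope z/y -0.009317545809687033
top pink [151 170  29  12 202] [-14.7 215.8  20.1] 5-95%: [-21.6 187.3  15.7] [ -7.  243.8  22.9] slope z/y 0.00946053699922508
side yellow [ 217  153   59   66 2056] [  1.1  12.5 117.3] 5-95%: [-41.6 -59.5  93.3] [ 41.6  76.6 143.8] slope z/y -0.24568525934176924
side yellow [308 287  22   8 153] [-242.9  156.    15.7] 5-95%: [-262.   142.7    9.6] [-224.   167.3   19.2] slope z/y -0.10957992696983737
side red [275 164  16  12  67] [-67.6 -59.8 144.9] 5-95%: [ -80.7 -180.6   43.6] [-33.1 -48.3 147.7] slope z/y 0.7972905596447496
side red [206 179  16  23 142] [122.6 
[... 473 characters left out ...]
353488
[-0.5 -0.  -0.7] [566.4  17.1 185.3] 12.8167
top pink [288 130  22  11  30] [136.  -70.7  20.6] 5-95%: [122.3 -89.3  17.7] [138.8 -43.2  24. ] slope z/y -0.006183619833060261
top pink [272 135  19   5  31] [114.3 -19.6  17.6] 5-95%: [112.2 -45.1  13.9] [116.2  -8.2  22. ] slope z/y 0.005229140287532913
top pink [151 170  29  12 201] [-14.5 216.4  20. ] 5-95%: [-21.6 187.4  16.3] [ -7.2 244.   22.8] slope z/y 0.006717578142664042
side pink [205 178  18  22  32] [133.3 -52.2  22.7] 5-95%: [125.8 -84.9  13.4] [138.2  -4.8  26.2] slope z/y 0.0008056660919380087
side pink [205 265  18  23 179] [-14.9 217.5  18.8] 5-95%: [-20.1 188.7  11.4] [ -7.3 245.4  22.4] slope z/y 0.029768864626115926
```

View pics/side9.png

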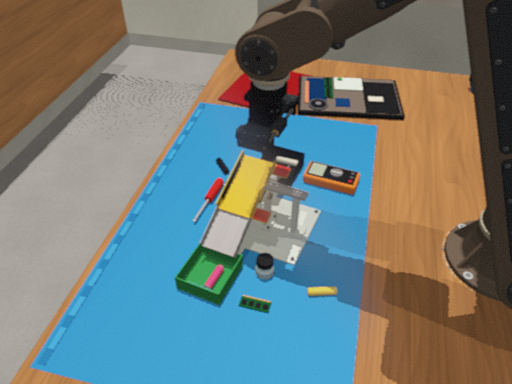

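The pink cell lies at rest in the green tray at (215,276), the gate is tipped left, and the arm is clear.

```bash
python3 -c "
from cell import *
print(job_done())"
```

```text
the job is handed in; nothing more can be done
None
```

I rocked the gate over to its other stop, pushed the pink cell onto it, and it rolled into the left (green) tray and lay still there; the job is handed in at about 13 s, but `job_done()` returned no verdict. The real fingertip sat about 30 mm higher than the reported TCP height, so I set heights from the cameras.

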